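# Tip a tube handle into the test cradle and press it onto the contact

### The job

Push the tube that stands on the cradle over, near its top, so that it falls into the blue trough and lies there, then push its near end along the trough until the brass spring contact is pressed right in, and finish holding it there with the fingers still pushing on it. Only push with the fingers: do not lift the tube or slide it about while it stands. Leave the waiting tubes standing and everything else where it is.

Things in the scene. Friction and masses are not known exactly. Their poses are not given: they have to be found in the camera images.
- cradle: Contact test cradle, fixed on the bench: aluminium plate 300x84x8 mm with a black rubber runner 36 mm wide down its middle (top 10 mm above the bench), blue trough guides, black contact head. Origin on the bench under the loading spot; x runs level along the runner and trough to the contact head, y = 0 is the centre line, z up. The plate spans x = -35 to 265 mm.
- loading_spot (a point): Centre of the loading spot, the bare end of the runner where the tube stands, on top of the rubber, 10 mm above the bench. Nothing stands beside the runner from x = -35 to 80 mm of the cradle. Axes as the cradle's.
- trough_mid (a point): Middle of the trough, on the axis of a tube lying in it: 140 mm along the cradle's x, 27 mm above the bench; axes as the cradle's. Two blue sheet guides 3.5 mm thick (cradle x = 80 to 200 mm) form it: inner faces 39 mm apart, straight up to 32 mm above the bench, then flared out some 45 degrees to a mouth about 80 mm wide, 53 mm above the bench.
- contact (a joint): How far the sprung brass contact is pushed into its head, in m: 0 = out, 0.010 = right in, against its stop. It springs back when let go; needs about 2 N to start and 6 N at the stop.
- contact_face (a point): Centre of the brass contact's face (13 mm round), 27 mm above the bench, at 215 mm along the cradle's x when out; it moves with the contact. Its black head (cradle x = 230 to 250 mm) is 46 mm wide and 56 mm high. It faces back along the trough to the loading spot.
- tube: The tube to test: a round battery tube handle 34 mm thick, 176 mm long, about 110 g, pale green at the foot, white with a tan end cap at the top (a little slimmer to the eye there), standing on the loading spot (within 3 mm of its centre). Its y axis is the long axis from foot to top, upward at the start; the origin lies on its side half way up, so use its three points. It falls by itself once leaned about 11 degrees.
- tube_top (a point): Centre of the tube's upper (white, tan-capped) end face, 186 mm above the bench at the start.
- tube_foot (a point): Centre of the tube's lower (green) end face, 10 mm above the bench at the start.
- tube_mid (a point): Centre of the tube, on its axis.
- waiting_1: Another green and white tube standing on end on the bench, 34 mm thick, 176 mm high, waiting its turn; leave it standing. Its y axis is its long axis, its origin is on its side half way up.
- waiting_2: A second waiting tube, the same as the first; leave it standing.
- screwdriver: Bystander to leave alone: small screwdriver with an orange handle, 20x164x21 mm; origin under its centre.
- tape: Bystander to leave alone: roll of yellow tape, 70 mm across, 24 mm high; origin under its centre.
- side_cutters: Bystander to leave alone: side cutters with red handles, 132x49x11 mm; origin under its centre.
- dish: Bystander to leave alone: round steel dish of small screws, 68 mm across, 18 mm high; origin under its centre.
- shell_1: Bystander to leave alone: green half housing, 27x74x13 mm; origin under its centre.
- cleaner: Bystander to leave alone: small white-capped cleaner bottle, 42 mm across, 90 mm high; origin under its centre.
Things that resemble listed ones, but are neither listed nor needed, are in the scene too. What is shaped like the tube but red is not meant.

How it is judged:
By the outcome, as a careful person would: the job done as asked, in the order asked, and still so for the second after the job is handed in, while the arm keeps its last pose, push and grip.
It also fails if it takes over 42 s, if anything falls off the work surface, if the arm or the gripper's body presses on something with over 40 N, if the wrist force passes 120 N, or if a joint passes its speed limit or range.

### The arm

A 6-joint arm with a two-finger parallel gripper is mounted at the origin on a cart in front of the work surface, level with it; the furniture and walls round the work are solid. World frame = base frame: x ahead of the robot, y to its left, z up, the work surface at z = 0. Lengths are in m, angles in rad, forces in N, time in s.
With the tool pointing down it reaches from about 0.275 to 0.875 m from the base axis. Payload 12.5 kg.
Tool frame: the origin (TCP) lies between the finger pads; the fingertips stand 11 mm ahead of it and the grasp point (between the pads) lies 8 mm behind it; z points along the fingers, y is the line along which they close (so a half turn about z gives the same grasp; the last joint's range is limited). The gripper opens to 85 mm and grips with 20 to 120 N. Pads are 22 mm wide; open, the fingers measure 114 mm over their backs; the gripper's body (76 mm by 85 mm) begins 54 mm behind the grasp point. The pads swing forward as they close: fully open they stand 13 mm farther back than shut.
Start: joints at [1.027, 0.351, 1.652, -0, 1.139, -0.085], TCP at [0.244, 0.493, 0.242] pointing down, gripper open.
Joint ranges: [-2.75, 2.75], [-0.79, 2.1], [0.01, 2.65], [-1.57, 4.71], [0.07, 3.14], [-2.87, 2.87]. Speed limits (rad/s): [2.22, 2.22, 2.79, 3.14, 3.14, 3.14].

### API

Orientations are given as a unit quaternion [w, x, y, z].
In Python, from bench import * gives the robot as it stands. The module is installed in compiled form; this text tells all that it offers.
- The arm moves only by the tool step_arm, never from a script. Its argument "plan" is a list of rows, each an object of numbers: "tx", "ty", "tz": the shift along the tool's x, y, z in mm; "rx", "ry", "rz": the turn, a rotation vector about the tool's x, y, z in degrees; "fingers": the closure in counts, from 0 (fully open) to 255 (shut). A call has exactly 8 rows; each row shifts and turns the commanded pose from where the row before left it, along the tool's axes as they then stand; what a row does not reach is not made up. A row lasts 1/8 s, in which the tool goes at most 62.5 mm and 10.7 degrees, less where a joint would pass 70% of its speed; a pose out of reach is approached as far as the arm can. A call is refused whole if a number of a shift passes 62.5 or a number of a turn 10.7, either way. A call with a gripper value outside its range is refused whole. The fingers move at their own pace and stop on an object; the grip force is fixed at half the most. Time passes only in rows, so rows that do not move let the fingers close, or fill a call up. It gives the time, the measured TCP pose, the force, the opening and the grip force at its end, in the units of the state.
- get_state(): the state, without advancing time (a new reading comes with each control period).
- grab_frame(name): name is "scene" or "top"; returns (picture, depth): 384x512x3 uint8, red, green, blue; 384x512 float32, m along the optical axis (not along the pixel's ray), 0 where there is no reading.
- camera_info(name): a dict with "mtx" (3x3 intrinsics, pixels), "R" (3x3) and "t" (3): a world point X has camera coordinates R X + t. Camera axes: x right, y down, z forward; pixel columns grow to the right and rows downward; lengths in m; the calibration is good to about 2 mm. A picture is of the moment at which its call begins. camera_info takes no time and is no camera call.
- sign_off(): hands the job in; it is judged then, once.
Trained networks look in the newest picture that a camera, given by its name, has taken for a name from the list of things; names that differ only in an ending like _2 or _b are one class to them, and where a whole thing is asked for, a point or a joint stands for the part that bears it (a point fixed in the world has none). Each returns a list of dicts, best first, with "score" (0 to 1); they miss things now and then, are a little off and sometimes report something else, mostly with a low value. They report only what shows in the picture. A call takes as long as a camera call. They do not tell look-alikes from the thing itself.
- outline_of(camera, label): "mask" (384x512 bool, what is visible of it) and "box" ([centre column, centre row, width, height] in pixels, round what is visible of it).
- spot_point(camera, label): "point" ([column, row] in pixels: a listed point, or the origin of a listed thing).
The state is a dict: "time_s": time; "joints": joint angles; "qvel": joint speeds; "joint_torque": joint torques, N m; "eef_pos": TCP position; "eef_rot": TCP orientation; "ft_force": force on the tool from outside, world axes, zero at the start; "ft_torque": the same for the moment, N m; "grip_width": finger opening in m; "grasp_force": force on a finger pad.
Only numpy, scipy, OpenCV 4.12 (cv2) and the standard library are available. Lean on these libraries where they do the work, as an engineer would, in place of code of your own. Each camera call takes 0.05 s, during which the arm holds its last target. There are 200 camera calls.

## Working session

There is one attempt and no reset: what is moved stays moved. The work goes in short steps, Python scripts to look and compute and a tool call to move; the robot and the scene stay as the last step left them, time stands still between calls to the robot, and variables do not carry over. Pictures are saved under pics/ and viewed, at most 10 in all, crops included, and the job is handed in when it is done.

Besides the shell and the picture viewer there is one more tool, called after ">>>" as name(argument=value, ...) on one line, values as JSON. step_arm: Moves the arm, as the interface text tells. Its arguments: {"type":"object","properties":{"plan":{"type":"array","items":{"type":"object","properties":{"tx":{"type":"number"},"ty":{"type":"number"},"tz":{"type":"number"},"rx":{"type":"number"},"ry":{"type":"number"},"rz":{"type":"number"},"fingers":{"type":"number"}}}}},"required":["plan"]}

```bash
mkdir -p pics
cat > h.py <<'E'
from bench import *
import numpy as np, cv2
def world(cam,depth,px):
    c=camera_info(cam);u,v=px
    z=depth[int(round(v)),int(round(u))]
    p=np.linalg.inv(c["mtx"])@np.array([u,v,1])*z
    return c["R"].T@(p-c["t"])
def ray_z(cam,px,zw):
    c=camera_info(cam);d=c["R"].T@np.linalg.inv(c["mtx"])@np.array([px[0],px[1],1.]);o=-c["R"].T@c["t"]
    return o+d*(zw-o[2])/d[2]
E
python3 - <<'E'
from h import *
np.set_printoptions(precision=4,suppress=True)
H={"loading_spot":.01,"trough_mid":.027,"contact_face":.027,"tube_top":.186,"tube_foot":.01,"tube_mid":.098,"cradle":0,"waiting_1":.088}
for cam in("scene","top"):
    im,d=grab_frame(cam);cv2.imwrite(f"pics/{cam}0.png",im[...,::-1])
    for n,z in H.items():
        for r in spot_point(cam,n)[:4]:print(cam,n,round(r["score"],2),np.round(r["point"]),ray_z(cam,r["point"],z),world(cam,d,r["point"]))
s=get_state();print(s)
E
```

```text
scene loading_spot 0.61 [233. 218.] [ 0.4524 -0.0854  0.01  ] [ 0.4628 -0.1019  0.0234]
scene trough_mid 0.97 [197. 223.] [ 0.37   -0.1952  0.027 ] [ 0.358  -0.18    0.0135]
scene tube_top 0.83 [249. 167.] [0.4712 0.0014 0.186 ] [0.4589 0.0232 0.173 ]
scene tube_top 0.57 [233. 176.] [ 0.4598 -0.0865  0.186 ] [ 0.4546 -0.0781  0.1806]
scene tube_foot 0.91 [254. 210.] [ 0.4928 -0.0008  0.01  ] [ 0.4838  0.0158 -0.0025]
scene tube_foot 0.6 [234. 218.] [ 0.457  -0.0851  0.01  ] [ 0.4681 -0.1029  0.0245]
scene tube_mid 0.91 [238. 200.] [ 0.4803 -0.0924  0.098 ] [ 0.3945  0.0492 -0.0058]
scene tube_mid 0.68 [253. 189.] [0.489  0.0021 0.098 ] [0.4835 0.0121 0.0913]
scene cradle 0.68 [236. 220.] [ 0.4632 -0.0807  0.    ] [ 0.4723 -0.0956  0.0121]
scene waiting_1 0.55 [282. 169.] [0.5083 0.2128 0.088 ] [0.5093 0.2105 0.0893]
top loading_spot 0.57 [280. 220.] [ 0.4697 -0.0911  0.01  ] [ 0.449  -0.0802  0.1796]
top trough_mid 0.61 [310. 247.] [ 0.3712 -0.1981  0.027 ] [ 0.3721 -0.2009  0.0082]
top tube_top 0.63 [282. 216.] [ 0.4585 -0.0849  0.186 ] [ 0.4583 -0.0848  0.1872]
top tube_top 0.53 [1
[... 556 characters left out ...]
93.] [0.5484 0.2825 0.088 ] [0.5404 0.2727 0.1285]
top waiting_1 0.59 [194. 210.] [0.49  0.215 0.088] [0.4811 0.2038 0.1488]
top waiting_1 0.55 [277. 218.] [ 0.4639 -0.0764  0.088 ] [ 0.4614 -0.0753  0.1076]
{'time_s': 0.9, 'joints': array([ 1.0274,  0.3507,  1.6518,  0.    ,  1.1391, -0.0846]), 'qvel': array([-0.001 ,  0.0003, -0.0007, -0.0014,  0.0001, -0.0003]), 'joint_torque': array([  0.0009, -50.6023, -29.1644,   0.    ,   0.0006,  -0.    ]), 'eef_pos': array([0.2435, 0.4931, 0.2423]), 'eef_rot': array([0.    , 0.2274, 0.9738, 0.    ]), 'ft_force': array([-0.4353, -0.3422, -0.0359]), 'ft_torque': array([ 0.021 ,  0.0019, -0.066 ]), 'grasp_force': 0.0, 'grip_width': 0.08519850769635852}
```

View pics/scene0.png

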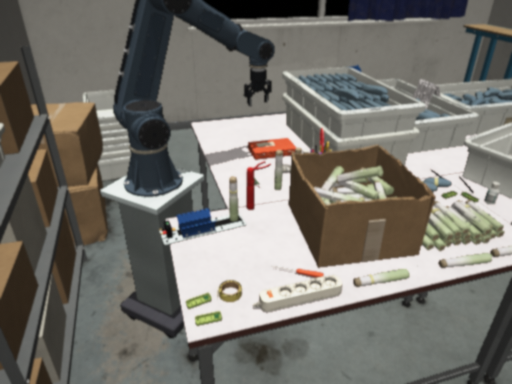

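View pics/top0.png

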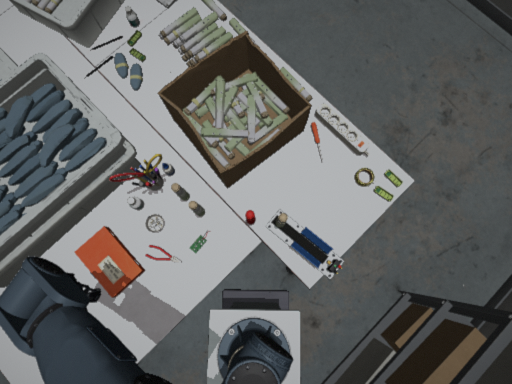

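The scene view shows the tube standing on the cradle at about (234,198). The red look-alike is at (251,188), the waiting tube at (279,170), the blue trough at (195,222) and the contact head at (170,230). In the top view the tube top is at (282,216), red at (250,216), the waiting tubes at (177,190) and (195,208), and the contact head at about (335,266). Next I fit the cradle axis.

Run:
```python
from h import *
np.set_printoptions(precision=4,suppress=True)
for cam in("top","scene"):
    im,d=grab_frame(cam);c=camera_info(cam)
    v,u=np.mgrid[:384,:512]
    P=((np.linalg.inv(c["mtx"])@np.stack([u.ravel(),v.ravel(),np.ones(u.size)]))*d.ravel()).T
    W=((P-c["t"])@c["R"]).reshape(384,512,3)
    near=np.linalg.norm(W[...,:2]-[.39,-.17],axis=2)<.22
    h=cv2.cvtColor(im,cv2.COLOR_RGB2HSV)
    b=near&(h[...,0]>100)&(h[...,0]<130)&(h[...,1]>120)&(h[...,2]>50)&(W[...,2]>.004)&(W[...,2]<.07)
    p=W[b];m=p[:,:2].mean(0)
    r=cv2.minAreaRect(p[:,:2].astype(np.float32)*1000);print(cam,b.sum(),m,r, p[:,2].max())
    t=(np.linalg.norm(W[...,:2]-[.459,-.085],axis=2)<.04)&(W[...,2]>.05)
    q=W[t];print("tube",t.sum(),q.mean(0),q.min(0),q.max(0)); k=q[q[:,2]>.178];print("top",len(k),k.mean(0),(k.min(0)+k.max(0))/2)
    t=(np.linalg.norm(W[...,:2]-[.465,.024],axis=2)<.045)&(W[...,2]>.03);q=W[t];print("red",q.min(0),q.max(0))
    # black head
    t=near&(W[...,2]>.045)&(h[...,2]<70)&(W[...,1]<-.2);q=W[t];print("head",len(q),q.mean(0) if len(q) else 0)
    cv2.imwrite(f"pics/{cam}z.png",cv2.resize(im[200:280,250:350] if cam=="top" else im[150:260,150:270],None,fx=5,fy=5,interpolation=cv2.INTER_CUBIC)[...,::-1])
```

```text
top 439 [ 0.3712 -0.1995] ((369.1087646484375, -198.41949462890625), (118.75503540039062, 83.59271240234375), 51.639286041259766) 0.05879054952817631
tube 118 [ 0.4514 -0.0861  0.1529] [ 0.4396 -0.1028  0.0551] [ 0.47   -0.072   0.1899]
top 63 [ 0.4559 -0.0887  0.1842] [ 0.4567 -0.0897  0.1841]
red [0.4491 0.0034 0.0316] [0.4795 0.0328 0.1805]
head 67 [ 0.3068 -0.2741  0.054 ]
scene 661 [ 0.3644 -0.1965] ((371.8835144042969, -201.02859497070312), (119.84233093261719, 91.87665557861328), 52.518836975097656) 0.05466934356793517
tube 313 [ 0.4642 -0.0986  0.1196] [ 0.4461 -0.1092  0.0504] [ 0.477  -0.0768  0.1852]
top 27 [ 0.4589 -0.0919  0.1815] [ 0.4592 -0.0904  0.1816]
red [ 0.4554 -0.0052  0.0307] [0.4868 0.0271 0.1741]
head 37 [ 0.3144 -0.2868  0.0515]
```

View pics/topz.png

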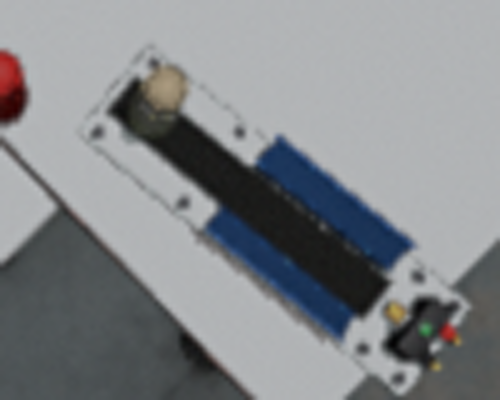

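The close-up shows the tube top (tan) at (163,88), the runner heading to the lower right, and the brass contact at (397,310). The axis lies at about 52° with the loading spot at about (0.456,-0.089), and it falls in the direction (-.616,-.788). I'm starting the approach.

>>> step_arm(plan=[{"tx": -44, "ty": -36, "tz": -3, "fingers": 255}, {"tx": -44, "ty": -36, "tz": -3, "fingers": 255}, {"tx": -44, "ty": -36, "tz": -3, "fingers": 255}, {"tx": -44, "ty": -36, "tz": -3, "fingers": 255}, {"tx": -44, "ty": -36, "tz": -3, "fingers": 255}, {"tx": -44, "ty": -36, "tz": -3, "fingers": 255}, {"tx": -44, "ty": -36, "tz": 0, "fingers": 255}, {"tx": -44, "ty": -36, "tz": 0, "fingers": 255}])

```text
invalid input
```

>>> step_arm(plan=[{"rz": 10.5, "fingers": 255}, {"rz": 10.5, "fingers": 255}, {"rz": 10.5, "fingers": 255}, {"rz": 10.5, "fingers": 255}, {"rz": 10.5, "fingers": 255}, {"rz": 10.5, "fingers": 255}, {"rz": 10.5, "fingers": 255}, {"rz": 10.5, "fingers": 255}])

```text
invalid input
```

```bash
cat >> h.py <<'E'
from scipy.spatial.transform import Rotation as Ro
L=np.array([.4562,-.0887,0]); A=np.radians(52); X=-np.array([np.cos(A),np.sin(A),0]); Y=np.array([-X[1],X[0],0])
def report():
    s=get_state();R=Ro.from_quat(s["eef_rot"],scalar_first=True).as_matrix();p=s["eef_pos"]
    print("t",round(s["time_s"],2),"p",p.round(4),"cradle mm",(np.array([(p-L)@X,(p-L)@Y,p[2]])*1e3).round(1),"xang",np.degrees(np.arctan2(R[1,0],R[0,0])).round(1),"zax",R[:,2].round(3),"F",s["ft_force"].round(1),"w",round(s["grip_width"],4),"j",s["joints"].round(2))
    return s,R
def goto(cx,cy,z):
    s,R=report();T=L+cx/1e3*X+cy/1e3*Y;T[2]=z/1e3
    print("tool shift mm",(R.T@(T-s["eef_pos"])*1e3).round(1))
E
python3 -c "
from h import *
goto(-60,0,172)"
```

```text
t 1.0 p [0.2435 0.4931 0.2423] cradle mm [-327.6 -525.8  242.3] xang 153.7 zax [ 0.  0. -1.] F [ 0.2 -0.1  0.6] w 0.0854 j [ 1.03  0.35  1.65  0.    1.14 -0.08]
tool shift mm [-460.5 -368.7   70.3]
```

>>> step_arm(plan=[{"tx": -44, "ty": -36, "tz": -3, "rx": 0, "ry": 0, "rz": 0, "fingers": 255}, {"tx": -44, "ty": -36, "tz": -3, "rx": 0, "ry": 0, "rz": 0, "fingers": 255}, {"tx": -44, "ty": -36, "tz": -3, "rx": 0, "ry": 0, "rz": 0, "fingers": 255}, {"tx": -44, "ty": -36, "tz": -3, "rx": 0, "ry": 0, "rz": 0, "fingers": 255}, {"tx": -44, "ty": -36, "tz": -3, "rx": 0, "ry": 0, "rz": 0, "fingers": 255}, {"tx": -44, "ty": -36, "tz": -3, "rx": 0, "ry": 0, "rz": 0, "fingers": 255}, {"tx": -44, "ty": -36, "tz": 0, "rx": 0, "ry": 0, "rz": 0, "fingers": 255}, {"tx": -44, "ty": -36, "tz": 0, "rx": 0, "ry": 0, "rz": 0, "fingers": 255}])

```text
time_s: 2.0
eef_pos: [0.4322, 0.0772, 0.2606]
eef_rot: [0.0, 0.227, 0.974, 0.0]
ft_force: [0.9, 0.7, -0.7]
grip_width: 0.0002
grasp_force: 0.0
```

>>> step_arm(plan=[{"tx": 0, "ty": 0, "tz": 0, "rx": 0, "ry": 0, "rz": 10.5, "fingers": 255}, {"tx": 0, "ty": 0, "tz": 0, "rx": 0, "ry": 0, "rz": 10.5, "fingers": 255}, {"tx": 0, "ty": 0, "tz": 0, "rx": 0, "ry": 0, "rz": 10.5, "fingers": 255}, {"tx": 0, "ty": 0, "tz": 0, "rx": 0, "ry": 0, "rz": 10.5, "fingers": 255}, {"tx": 0, "ty": 0, "tz": 0, "rx": 0, "ry": 0, "rz": 10.5, "fingers": 255}, {"tx": 0, "ty": 0, "tz": 0, "rx": 0, "ry": 0, "rz": 10.5, "fingers": 255}, {"tx": 0, "ty": 0, "tz": 0, "rx": 0, "ry": 0, "rz": 10.5, "fingers": 255}, {"tx": 0, "ty": 0, "tz": 0, "rx": 0, "ry": 0, "rz": 10.5, "fingers": 255}])

```text
time_s: 3.0
eef_pos: [0.4316, 0.079, 0.2604]
eef_rot: [0.0, 0.822, 0.569, 0.0]
ft_force: [-0.3, 0.2, 0.1]
grip_width: 0.0002
grasp_force: 0.0
```

```bash
python3 -c "
from h import *
goto(-60,0,172)"
```

```text
t 3.0 p [0.4316 0.079  0.2604] cradle mm [-117.  -122.6  260.4] xang 69.4 zax [ 0. -0. -1.] F [-0.3  0.2  0.1] w 0.0002 j [ 0.07  0.12  1.9  -0.    1.12  0.44]
tool shift mm [-91.  100.   88.4]
```

>>> step_arm(plan=[{"tx": -30, "ty": 33, "tz": 0, "rx": 0, "ry": 0, "rz": 0, "fingers": 255}, {"tx": -30, "ty": 33, "tz": 0, "rx": 0, "ry": 0, "rz": 0, "fingers": 255}, {"tx": -31, "ty": 34, "tz": 0, "rx": 0, "ry": 0, "rz": 0, "fingers": 255}, {"tx": 0, "ty": 0, "tz": 0, "rx": 0, "ry": 0, "rz": 8.7, "fingers": 255}, {"tx": 0, "ty": 0, "tz": 0, "rx": 0, "ry": 0, "rz": 8.7, "fingers": 255}, {"tx": 0, "ty": 0, "tz": 40, "rx": 0, "ry": 0, "rz": 0, "fingers": 255}, {"tx": 0, "ty": 0, "tz": 44, "rx": 0, "ry": 0, "rz": 0, "fingers": 255}, {"tx": 0, "ty": 0, "tz": 0, "rx": 0, "ry": 0, "rz": 0, "fingers": 255}])

```text
time_s: 4.0
eef_pos: [0.4924, -0.0408, 0.1743]
eef_rot: [-0.002, 0.898, 0.441, -0.002]
ft_force: [0.3, 0.0, 0.6]
grip_width: 0.0004
grasp_force: 0.0
```

Run:
```python
from h import *
goto(-60,0,172)
a,_=grab_frame("top");b,_=grab_frame("scene")
f=lambda i:cv2.resize(i,(400,400),interpolation=cv2.INTER_CUBIC)
cv2.imwrite("pics/c1.png",np.hstack([f(a[180:280,240:340]),f(b[150:250,170:270])])[...,::-1])
```

```text
t 4.0 p [ 0.4924 -0.0408  0.1743] cradle mm [-60.1  -1.  174.3] xang 52.3 zax [-0.005  0.001 -1.   ] F [0.3 0.  0.6] w 0.0004 j [-0.18  0.34  1.86 -0.    0.95  0.48]
tool shift mm [-0.1  1.   2.3]
```

View pics/c1.png

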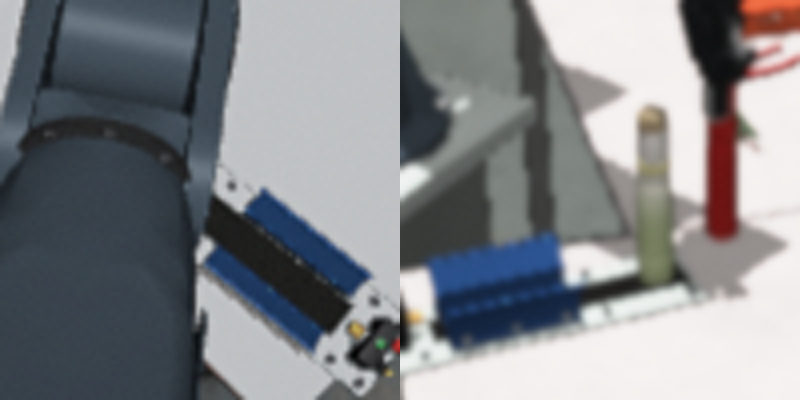

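The fingers (at (715,90) in the right crop) are behind the tube (653,190), which stands upright, and the red tube is untouched. Pushing now.

>>> step_arm(plan=[{"tx": -12, "ty": 0.5, "tz": 2, "rx": 0, "ry": 0, "rz": 0, "fingers": 255}, {"tx": -12, "ty": 0.5, "tz": 0, "rx": 0, "ry": 0, "rz": 0, "fingers": 255}, {"tx": -8, "ty": 0, "tz": 0, "rx": 0, "ry": 0, "rz": 0, "fingers": 255}, {"tx": -8, "ty": 0, "tz": 0, "rx": 0, "ry": 0, "rz": 0, "fingers": 255}, {"tx": -8, "ty": 0, "tz": 0, "rx": 0, "ry": 0, "rz": 0, "fingers": 255}, {"tx": -8, "ty": 0, "tz": 0, "rx": 0, "ry": 0, "rz": 0, "fingers": 255}, {"tx": -8, "ty": 0, "tz": 0, "rx": 0, "ry": 0, "rz": 0, "fingers": 255}, {"tx": -8, "ty": 0, "tz": 0, "rx": 0, "ry": 0, "rz": 0, "fingers": 255}])

```text
time_s: 5.1
eef_pos: [0.4503, -0.099, 0.1743]
eef_rot: [-0.0, 0.898, 0.441, -0.0]
ft_force: [-0.4, 0.2, 0.8]
grip_width: -0.0002
grasp_force: 0.0
```

>>> step_arm(plan=[{"tx": -8, "ty": 0, "tz": 0, "rx": 0, "ry": 0, "rz": 0, "fingers": 255}, {"tx": -8, "ty": 0, "tz": 0, "rx": 0, "ry": 0, "rz": 0, "fingers": 255}, {"tx": 0, "ty": 0, "tz": 0, "rx": 0, "ry": 0, "rz": 0, "fingers": 255}, {"tx": 0, "ty": 0, "tz": 0, "rx": 0, "ry": 0, "rz": 0, "fingers": 255}, {"tx": 0, "ty": 0, "tz": 0, "rx": 0, "ry": 0, "rz": 0, "fingers": 255}, {"tx": 0, "ty": 0, "tz": 0, "rx": 0, "ry": 0, "rz": 0, "fingers": 255}, {"tx": 0, "ty": 0, "tz": 0, "rx": 0, "ry": 0, "rz": 0, "fingers": 255}, {"tx": 0, "ty": 0, "tz": 0, "rx": 0, "ry": 0, "rz": 0, "fingers": 255}])

```text
time_s: 6.1
eef_pos: [0.4409, -0.1112, 0.1743]
eef_rot: [-0.0, 0.898, 0.441, -0.0]
ft_force: [0.3, 0.0, 0.9]
grip_width: 0.0
grasp_force: 0.0
```

```bash
cat > look.py <<'E'
from h import *
import sys
a,_=grab_frame("top");b,d=grab_frame("scene")
f=lambda i:cv2.resize(i,(400,400),interpolation=cv2.INTER_CUBIC)
cv2.imwrite(sys.argv[1],np.hstack([f(a[180:280,240:340]),f(b[170:250,160:240])])[...,::-1])
for n,z in(("tube_foot",.027),("tube_top",.027),("contact_face",.027)):
    for r in spot_point("scene",n)[:2]:
        p=ray_z("scene",r["point"],z);print(n,round(r["score"],2),np.round(r["point"]),"cradle",((p-L)@X*1e3).round(1),((p-L)@Y*1e3).round(1))
E
python3 look.py pics/c2.png; python3 -c "
from h import *
goto(-14,0,26)"
```

```text
tube_foot 0.87 [252. 210.] cradle -73.6 0.9
tube_foot 0.73 [228. 216.] cradle 22.3 1.6
tube_top 0.9 [249. 167.] cradle -197.8 -323.5
tube_top 0.81 [179. 228.] cradle 200.2 0.3
t 6.35 p [ 0.4408 -0.1113  0.1743] cradle mm [ 27.3   1.8 174.3] xang 52.3 zax [ 0. -0. -1.] F [-0.  -0.1  0.1] w -0.0001 j [-0.35  0.27  1.96 -0.    0.91  0.31]
tool shift mm [ 41.3  -1.6 148.3]
```

View pics/c2.png

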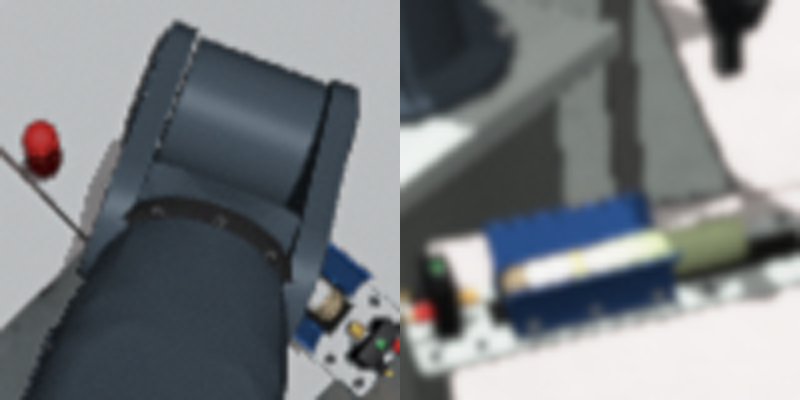

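The tube lies in the trough, with its top at about (513,275) near the contact and its foot at about (745,240), cradle x≈22. I back off and descend behind the foot.

>>> step_arm(plan=[{"tx": 18, "ty": -1.8, "tz": 0, "rx": 0, "ry": 0, "rz": 0, "fingers": 255}, {"tx": 18, "ty": 0, "tz": 0, "rx": 0, "ry": 0, "rz": 0, "fingers": 255}, {"tx": 0, "ty": 0, "tz": 40, "rx": 0, "ry": 0, "rz": 0, "fingers": 255}, {"tx": 0, "ty": 0, "tz": 40, "rx": 0, "ry": 0, "rz": 0, "fingers": 255}, {"tx": 0, "ty": 0, "tz": 30, "rx": 0, "ry": 0, "rz": 0, "fingers": 255}, {"tx": 0, "ty": 0, "tz": 20, "rx": 0, "ry": 0, "rz": 0, "fingers": 255}, {"tx": 0, "ty": 0, "tz": 10, "rx": 0, "ry": 0, "rz": 0, "fingers": 255}, {"tx": 0, "ty": 0, "tz": 7, "rx": 0, "ry": 0, "rz": 0, "fingers": 255}])

```text
time_s: 7.35
eef_pos: [0.4617, -0.0815, 0.0271]
eef_rot: [0.0, 0.898, 0.441, 0.0]
ft_force: [0.4, -0.3, -0.1]
grip_width: 0.0003
grasp_force: 0.0
```

```bash
python3 look.py pics/c3.png; python3 -c "
from h import *
goto(38,0,26)"
```

```text
tube_foot 0.57 [194. 223.] cradle 146.3 -4.3
tube_foot 0.55 [227. 215.] cradle 21.3 -6.4
tube_top 0.92 [248. 168.] cradle -193.1 -319.3
tube_top 0.68 [181. 231.] cradle 199.7 20.2
t 7.6 p [ 0.4618 -0.0817  0.0278] cradle mm [-8.9  0.1 27.8] xang 52.3 zax [ 0.001 -0.    -1.   ] F [0.1 0.5 0.1] w 0.0002 j [-0.27  0.56  2.    0.    0.58  0.38]
tool shift mm [-46.9  -0.4   1.8]
```

View pics/c3.png

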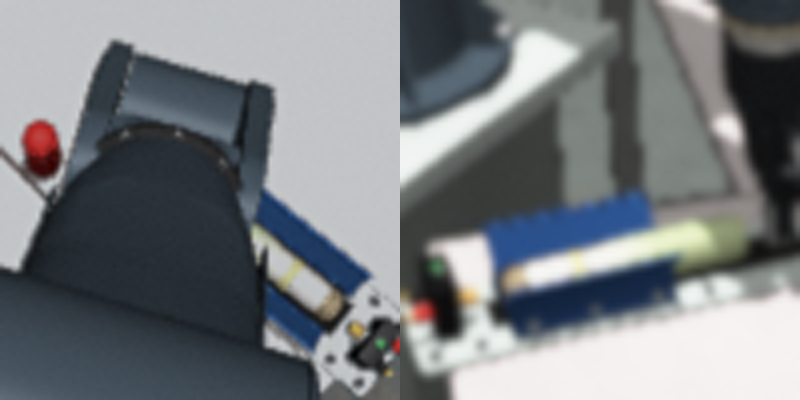

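The fingertips (at (785,220), right crop) stand on the runner behind the foot (740,240). Pushing along the trough.

>>> step_arm(plan=[{"tx": -5, "ty": 0, "tz": 0.5, "rx": 0, "ry": 0, "rz": 0, "fingers": 255}, {"tx": -5, "ty": 0, "tz": 0.5, "rx": 0, "ry": 0, "rz": 0, "fingers": 255}, {"tx": -5, "ty": 0, "tz": 0, "rx": 0, "ry": 0, "rz": 0, "fingers": 255}, {"tx": -5, "ty": 0, "tz": 0, "rx": 0, "ry": 0, "rz": 0, "fingers": 255}, {"tx": -5, "ty": 0, "tz": 0, "rx": 0, "ry": 0, "rz": 0, "fingers": 255}, {"tx": -4, "ty": 0, "tz": 0, "rx": 0, "ry": 0, "rz": 0, "fingers": 255}, {"tx": -3, "ty": 0, "tz": 0, "rx": 0, "ry": 0, "rz": 0, "fingers": 255}, {"tx": 0, "ty": 0, "tz": 0, "rx": 0, "ry": 0, "rz": 0, "fingers": 255}])

```text
time_s: 8.6
eef_pos: [0.4417, -0.1071, 0.0263]
eef_rot: [-0.0, 0.898, 0.441, -0.0]
ft_force: [0.3, 0.5, 0.1]
grip_width: -0.0001
grasp_force: 0.0
```

```bash
python3 -c "
from h import *
for i in range(4):
    grab_frame('top');s=get_state();print(s['ft_force']@X)
goto(38,0,26)"
```

```text
-0.11730335099452024
-0.41346290194029633
0.6804010468090097
-0.348532294982077
t 8.8 p [ 0.4419 -0.107   0.0263] cradle mm [23.2 -0.1 26.3] xang 52.3 zax [-0.  0. -1.] F [-0.5  0.9  0.2] w -0.0002 j [-0.34  0.55  2.03 -0.    0.56  0.32]
tool shift mm [-14.8  -0.    0.3]
```

>>> step_arm(plan=[{"tx": -3, "ty": 0, "tz": 0, "rx": 0, "ry": 0, "rz": 0, "fingers": 255}, {"tx": -2, "ty": 0, "tz": 0, "rx": 0, "ry": 0, "rz": 0, "fingers": 255}, {"tx": -2, "ty": 0, "tz": 0, "rx": 0, "ry": 0, "rz": 0, "fingers": 255}, {"tx": -2, "ty": 0, "tz": 0, "rx": 0, "ry": 0, "rz": 0, "fingers": 255}, {"tx": -2, "ty": 0, "tz": 0, "rx": 0, "ry": 0, "rz": 0, "fingers": 255}, {"tx": -1, "ty": 0, "tz": 0, "rx": 0, "ry": 0, "rz": 0, "fingers": 255}, {"tx": 0, "ty": 0, "tz": 0, "rx": 0, "ry": 0, "rz": 0, "fingers": 255}, {"tx": 0, "ty": 0, "tz": 0, "rx": 0, "ry": 0, "rz": 0, "fingers": 255}])

```text
time_s: 9.8
eef_pos: [0.4346, -0.1165, 0.0263]
eef_rot: [0.0, 0.898, 0.441, 0.0]
ft_force: [2.8, 2.7, -0.7]
grip_width: -0.0001
grasp_force: 2.3
```

```bash
cat > f.py <<'E'
from h import *
f=[]
for i in range(5):
    grab_frame('top');f.append(get_state()['ft_force']@X)
print(np.round(f,2),np.mean(f))
goto(38,0,26)
E
python3 f.py
```

```text
[-3.72 -4.87 -3.68 -4.16 -4.65] -4.214991902890239
t 10.05 p [ 0.4345 -0.1165  0.0263] cradle mm [35.2  0.  26.3] xang 52.3 zax [ 0. -0. -1.] F [ 2.5  3.9 -0.4] w -0.0003 j [-0.37  0.55  2.04 -0.    0.55  0.29]
tool shift mm [-2.8 -0.   0.3]
```

>>> step_arm(plan=[{"tx": -1, "ty": 0, "tz": 0, "rx": 0, "ry": 0, "rz": 0, "fingers": 255}, {"tx": -1, "ty": 0, "tz": 0, "rx": 0, "ry": 0, "rz": 0, "fingers": 255}, {"tx": -1, "ty": 0, "tz": 0, "rx": 0, "ry": 0, "rz": 0, "fingers": 255}, {"tx": -1, "ty": 0, "tz": 0, "rx": 0, "ry": 0, "rz": 0, "fingers": 255}, {"tx": 0, "ty": 0, "tz": 0, "rx": 0, "ry": 0, "rz": 0, "fingers": 255}, {"tx": 0, "ty": 0, "tz": 0, "rx": 0, "ry": 0, "rz": 0, "fingers": 255}, {"tx": 0, "ty": 0, "tz": 0, "rx": 0, "ry": 0, "rz": 0, "fingers": 255}, {"tx": 0, "ty": 0, "tz": 0, "rx": 0, "ry": 0, "rz": 0, "fingers": 255}])

```text
time_s: 11.05
eef_pos: [0.4339, -0.1191, 0.0268]
eef_rot: [0.001, 0.898, 0.441, 0.002]
ft_force: [13.2, 16.8, 0.1]
grip_width: 0.0001
grasp_force: 10.8
```

```bash
python3 f.py
```

```text
[-22.14 -21.19 -22.07 -21.53 -21.99] -21.785856064392398
t 11.3 p [ 0.4339 -0.1191  0.0268] cradle mm [37.7  1.2 26.8] xang 52.3 zax [ 0.004  0.    -1.   ] F [13.8 17.1  0.3] w -0.0001 j [-0.37  0.55  2.05  0.    0.55  0.28]
tool shift mm [-0.3 -1.2  0.8]
```

```bash
python3 look.py pics/c4.png
```

```text
tube_foot 0.69 [252. 211.] cradle -71.8 5.2
tube_foot 0.66 [199. 225.] cradle 132.9 14.6
tube_top 0.71 [248. 168.] cradle -191.9 -317.6
tube_top 0.59 [175. 230.] cradle 218.8 8.8
```

View pics/c4.png

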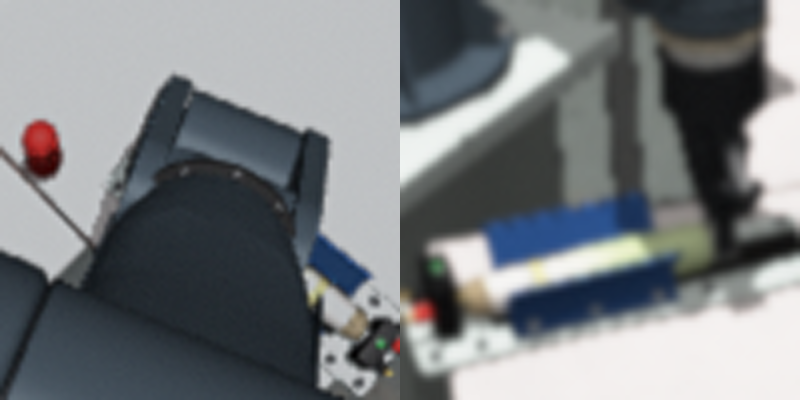

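The tan cap now covers the brass at (470,292) against the head, and the fingers at (730,235) press on the foot with about 22 N, so the contact is at its stop.

```bash
python3 -c "
from bench import *
print(sign_off())"
```

```text
the job is handed in; nothing more can be done
None
```

I pushed the tube over into the trough and then along it until the contact reached its stop, and handed the job in at about 11.5 s with the fingers still pushing at about 22 N; I don't have the judge's verdict.

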